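Close the kitchen canisters with their own lids

ROBOT

A 7-joint arm with a two-finger parallel gripper is mounted at the origin on the work surface. World frame = base frame: x ahead of the robot, y to its left, z up, the work surface at z = 0. Lengths are in m, angles in degrees, forces in N, time in s.
With the tool pointing down it reaches from about 0.425 to 0.875 m from the base axis. Payload 4.7 kg.
Tool frame: the origin (TCP) lies between the finger pads; the fingertips stand env.tip_reach ahead of it and the grasp point (between the pads) lies 2 mm behind it (env.tip_reach is the distance from the TCP to the fingertips, in m); z points along the fingers, y is the line along which they close (so a half turn about z gives the same grasp; the last joint's range is limited). The gripper opens to 87 mm and grips with 3 to 60 N. Pads are 19 mm wide; open, the fingers measure 117 mm over their backs; the gripper's body (75 mm by 190 mm) begins 51 mm behind the grasp point.
Start: joints at [-71.041, 18.392, -4.016, 83.108, 1.295, 78.541, -3.26], TCP at [0.203, 0.618, 0.24] pointing down, gripper open.
Joint ranges: [-163.93, 163.93], [-17.29, 119.83], [-79.2, 71.16], [3.27, 140.29], [-89.18, 269.18], [5.43, 117.66], [-154.24, 154.24]. Speed limits (degrees/s): [147.25, 147.25, 180, 180, 180, 180, 180].

INTERFACE

Orientations are given as [roll, pitch, yaw] about the fixed x, y, z axes, in that order (R = Rz(yaw) Ry(pitch) Rx(roll)).
In Python, from cell import env, read_camera gives the robot as it stands. The module is installed in compiled form; this text tells all that it offers.
- The arm moves only by the shell command python3 -m handwheel 'ROWS' [FORCE]. ROWS is rows parted by semicolons, their numbers by spaces, 1 to 8 of them, each of 5 numbers: dx, dy, dz in m, then a turn about the tool's z in degrees, then the finger opening in m; each row is the pose to reach, as a shift and turn from the pose commanded when the command began, along the tool's axes at that moment; what a row does not reach only later rows make up. A row lasts 1/12 s, in which the tool goes at most 0.0417 m and 7.16 degrees, less where a joint would pass 70% of its speed; a pose out of reach is approached as far as the arm can. The fingers move at their own pace and stop on an object; FORCE is the grip in N (left out, the last holds). Time passes only in rows, so rows that do not move let the fingers close. It prints the time, the measured TCP pose, the force, the opening and the grip force at its end.
- env.get_obs(): the state, without advancing time (a new reading comes with each control period).
- read_camera(name): name is "side" or "top"; returns a dict with "color" (480x640x3 uint8, blue, green, red), "fx", "fy", "cx", "cy" (pixels), "world_from_camera" (4x4, takes a point from camera to world coordinates). Camera axes: x right, y down, z forward; pixel columns grow to the right and rows downward; lengths in m; the calibration is good to about 2 mm. A picture is of the moment at which its call begins. There is no depth.
- env.sign_off(): hands the job in; it is judged then, once.
The state is a dict: "time_s": time; "qpos": joint angles; "joint_velocities": joint speeds; "effort": joint torques, N m; "tool_pos": TCP position; "tool_rot": TCP orientation; "force": force on the tool from outside, world axes, zero at the start; "wrist_torque": the same for the moment, N m; "grip_width": finger opening in m; "grasp_force": force on a finger pad.
Only numpy, scipy, OpenCV 4.12 (cv2) and the standard library are available. Lean on these libraries where they do the work, as an engineer would, in place of code of your own. Each camera call takes 0.05 s, during which the arm holds its last target. There are 200 camera calls.

TASK

Tidy the kitchen counter: find the four wooden lids lying about and put each one on the white ceramic container of its own shape and size, so that it sits flat and fully home in the mouth, with the square and oblong lids lined up with their containers' sides. All four containers must finish standing upright on the counter; do not knock over the mug or the pepper mill.

Things in the scene. Friction and masses are not known exactly. Their poses are not given: they have to be found in the camera images.
- jar_small: Small round white ceramic jar, outer diameter 64, height 85 (rim 85 above the origin), mouth diameter 56; takes lid_small. Loose, open at the top, empty, walls 4 thick; stands on the counter. Origin: centre of its underside; z up. (sizes in mm)
- crock_large: Large round white ceramic crock, outer diameter 100, height 70, mouth diameter 92; takes lid_large. Loose, open at the top, empty, walls 4 thick; stands on the counter. Origin: centre of its underside; z up. (sizes in mm)
- tin_square: Square white ceramic canister, outside 74 x 74 (sides along its x and y), height 95, mouth 66 x 66; takes lid_square, any quarter turn. Loose, open at the top, empty, walls 4 thick; stands on the counter. Origin: centre of its underside; z up. (sizes in mm)
- dish_oblong: Oblong white ceramic dish, outside 100 (along its x) x 64 (along y), height 60, mouth 92 x 56; takes lid_oblong, either way round. Loose, open at the top, empty, walls 4 thick; stands on the counter. Origin: centre of its underside; z up. (sizes in mm)
- lid_small: Small round pale wooden lid: flange diameter 74, plug under it diameter 40. Plug 8 high, flange 6 thick; on top a dark wooden bar handle 34 long (along x), 14 wide (y), 28 high, from 14 to 42 above the origin. Lies handle up on the counter; seated, its origin is 8 below the container rim. Origin: centre of the plug underside; z up. (sizes in mm)
- lid_large: Large round pale wooden lid: flange diameter 110, plug under it diameter 76. Plug 8 high, flange 6 thick; on top a dark wooden bar handle 34 long (along x), 14 wide (y), 28 high, from 14 to 42 above the origin. Lies handle up on the counter; seated, its origin is 8 below the container rim. Origin: centre of the plug underside; z up. (sizes in mm)
- lid_square: Square pale wooden lid: flange 84 x 84, plug under it 50 x 50, sides along x and y. Plug 8 high, flange 6 thick; on top a dark wooden bar handle 34 long (along x), 14 wide (y), 28 high, from 14 to 42 above the origin. Lies handle up on the counter; seated, its origin is 8 below the container rim. Origin: centre of the plug underside; z up. (sizes in mm)
- lid_oblong: Oblong pale wooden lid: flange 110 (along x) x 74 (along y), plug under it 76 x 40. Plug 8 high, flange 6 thick; on top a dark wooden bar handle 34 long (along x), 14 wide (y), 28 high, from 14 to 42 above the origin. Lies handle up on the counter; seated, its origin is 8 below the container rim. Origin: centre of the plug underside; z up. (sizes in mm)
- mug: Blue ceramic mug, rim diameter 72, height 85, handle to its +y; loose, to be left standing. Origin: centre of its underside. (sizes in mm)
- mill: Dark wooden pepper mill, diameter 54 at the foot, height 150; loose, to be left standing. Origin: centre of its underside. (sizes in mm)
Not all that is in view belongs to the job. Leave any turquoise look-alike of the dish_oblong alone.

How it is judged:
By the outcome, as a careful person would: the job done as asked, in the order asked, and still so for the second after the job is handed in, with the robot touching nothing.
It also fails if it takes over 99 s, if anything falls off the work surface, if the arm or the gripper's body presses on something with over 40 N, if the wrist force passes 120 N, or if a joint passes its speed limit or range.

## Working session

There is one attempt and no reset: what is moved stays moved. The work goes in short steps, Python scripts to look and compute and a shell command to move; the robot and the scene stay as the last step left them, time stands still between calls to the robot, and variables do not carry over. Pictures are saved under pics/ and viewed, at most 14 in all, crops included, and the job is handed in when it is done.

```bash
mkdir -p pics
python3 - <<'E'
from cell import env, read_camera
import cv2,numpy as np
for n in("top","side"):
    r=read_camera(n);cv2.imwrite(f"pics/{n}0.png",r["color"])
    print(n,r["fx"],r["fy"],r["cx"],r["cy"],np.round(r["world_from_camera"],4).tolist())
o=env.get_obs();print({k:np.round(v,3).tolist() for k,v in o.items()},env.tip_reach)
E
```

```text
top 527.5388308491206 527.5388308491206 324.8323701686185 238.39074332442172 [[0.0027, -0.9981, 0.0622, 0.3409], [-1.0, -0.003, -0.004, 0.0229], [0.0042, -0.0622, -0.9981, 1.4323], [0.0, 0.0, 0.0, 1.0]]
side 570.0439585955635 570.0439585955635 322.0960614991304 245.156735384751 [[0.9019, -0.2886, 0.3213, -0.0185], [-0.4319, -0.6094, 0.6649, -0.8459], [0.0039, -0.7385, -0.6742, 0.9287], [0.0, 0.0, 0.0, 1.0]]
{'time_s': 0.1, 'qpos': [-71.041, 18.435, -4.016, 83.167, 1.294, 78.542, -3.26], 'joint_velocities': [-0.006, -0.096, 0.065, -0.106, -0.001, 0.046, 0.036], 'effort': [-0.0, -49.257, -0.406, -31.34, -0.064, 0.04, 0.0], 'tool_pos': [0.202, 0.617, 0.239], 'tool_rot': [-179.901, 0.004, 161.851], 'force': [0.101, 0.201, -0.11], 'wrist_torque': [0.038, -0.058, 0.076], 'grasp_force': 0.0, 'grip_width': 0.087} 0.017
```

View pics/top0.png

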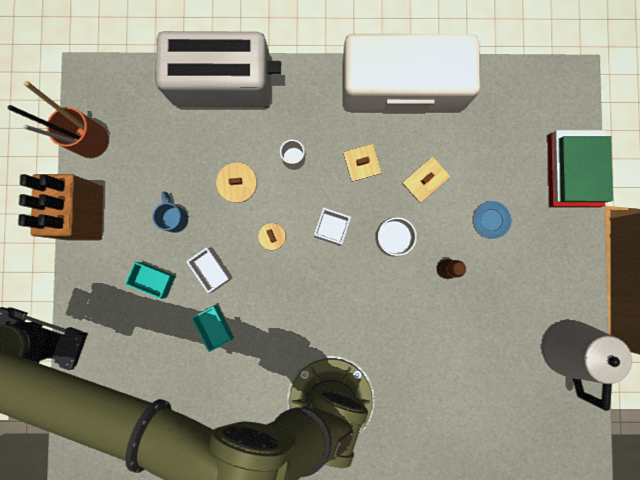

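View pics/side0.png

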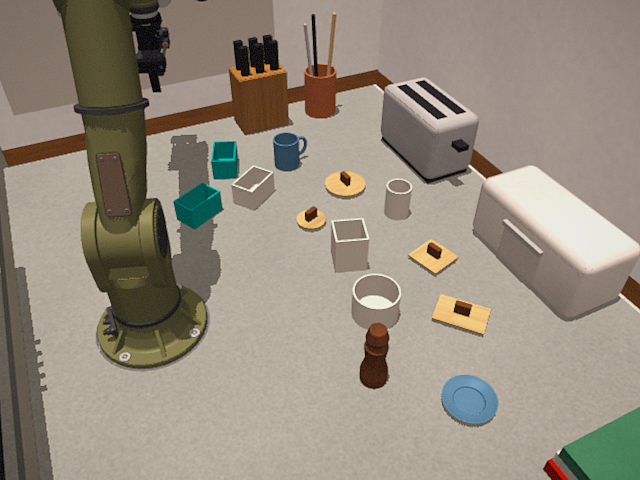

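The top view shows the following:

- **Lids:** large (236,183), small (271,236), square (363,162), oblong (427,179).
- **Containers:** jar (292,153), tin (333,226), crock (396,237), white dish (208,270).
- **Leave alone:** turquoise decoys at (150,280) and (213,328), mug at (170,215), mill at (452,268).

The dish I want is the white one at (208,270). I'll confirm it in an enlarged crop and measure.

```bash
cat > h.py <<'E'
from cell import env, read_camera
import cv2,numpy as np
def toworld(r,uv,z):
    uv=np.atleast_2d(uv).astype(float);T=np.array(r["world_from_camera"])
    d=np.c_[(uv[:,0]-r["cx"])/r["fx"],(uv[:,1]-r["cy"])/r["fy"],np.ones(len(uv))]@T[:3,:3].T
    return (T[:3,3]+d*((z-T[2,3])/d[:,2])[:,None])[:,:2]
def rect(p):
    (c,s,a)=cv2.minAreaRect((p*1000).astype(np.float32))
    if s[0]<s[1]: s=s[::-1];a+=90
    return np.round(c,1),np.round(s,1),round((a+90)%180-90,1)   # centre mm, sizes, angle of long side in world
E
python3 - <<'E'
from h import *
r=read_camera("top");im=r["color"];hsv=cv2.cvtColor(im,cv2.COLOR_BGR2HSV)
big=cv2.resize(im[130:310,180:460],None,fx=2.8,fy=2.8,interpolation=cv2.INTER_CUBIC);cv2.imwrite("pics/c1.png",big)
roi=np.zeros(im.shape[:2],np.uint8);roi[130:310,180:460]=255
H,S,V=cv2.split(hsv)
def blobs(m,z,lo):
    m=m.astype(np.uint8)*255&roi
    for c in cv2.findContours(m,cv2.RETR_EXTERNAL,cv2.CHAIN_APPROX_NONE)[0]:
        if cv2.contourArea(c)<lo: continue
        print(cv2.boundingRect(c),cv2.contourArea(c),*rect(toworld(r,c[:,0],z)))
print("wood");blobs((H<30)&(S>90)&(V>150),.014,200)
print("handle");blobs((H<25)&(S>90)&(V<120),.042,15)
print("white");blobs((S<40)&(V>195),.08,100)
E
```

```text
wood
(258, 223, 28, 27) 545.0 [435.5 160.9] [70.8 70.3] 45.3
(216, 163, 41, 40) 1221.0 [580.5 258.4] [108.4 106.6] -89.8
(403, 157, 47, 46) 1036.5 [ 591.3 -257.6] [109.8  73.5] -48.8
(344, 145, 37, 36) 876.0 [637.3 -82.9] [83.9 83.6] -73.9
handle
(437, 259, 23, 19) 330.5 [ 350.4 -307.3] [58.  47.6] 89.4
(267, 230, 9, 13) 44.0 [434.5 158.5] [32.5 12.2] 22.2
(229, 178, 13, 7) 58.5 [579.7 256.4] [31.9 16.1] -89.3
(421, 173, 13, 11) 48.5 [ 589.5 -254.2] [35.  12.3] -50.1
(357, 157, 12, 9) 53.5 [634.3 -81.9] [32.7 15.1] -73.7
white
(186, 248, 42, 45) 921.0 [343.7 319.8] [99.6 64.2] 35.0
(378, 217, 39, 39) 1104.0 [ 431.6 -168.3] [97.6 97. ] 26.4
(314, 208, 37, 36) 811.0 [458.9  -1.4] [76.4 75.1] 71.7
(280, 139, 24, 24) 428.5 [653.5 104.6] [60.4 59.7] 0.3
```

View pics/c1.png

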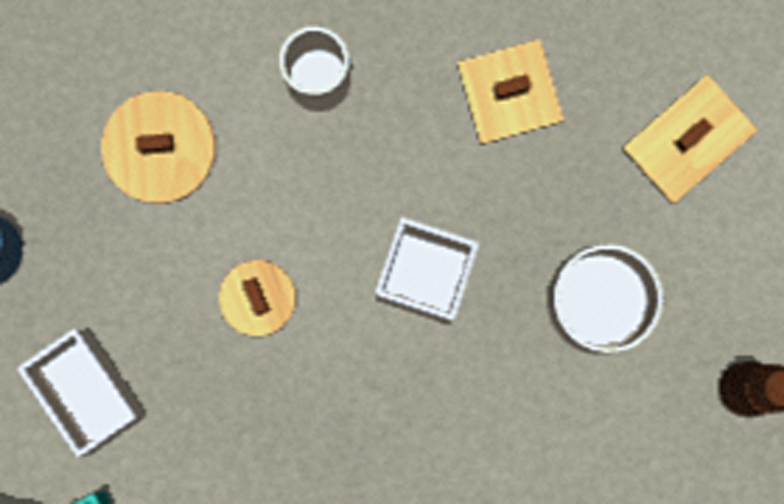

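The crop confirms all four lids. The white oblong dish is at crop (80,392), which is full-image (208,270), and the turquoise ones are the decoys. Measured sizes agree with the given ones to within about 4 mm. I'll start with the large lid.

```bash
cat > go.py <<'E'
import sys
from h import *
def rel(x,y,z,yaw):
    o=env.get_obs();p=o["tool_pos"];w=o["tool_rot"][2];a=np.radians(w)
    d=np.array([x,y])-p[:2]
    dx=d@[np.cos(a),np.sin(a)];dy=d@[np.sin(a),-np.cos(a)]
    t=(w-yaw+180)%360-180
    print("t=%.1f"%o["time_s"],"pose",np.round(p,4),round(w,1),"| rel %.4f %.4f %.4f turn %.1f"%(dx,dy,p[2]-z,t),"rows>=",max(np.linalg.norm([dx,dy,p[2]-z])/.0417,abs(t)/7.16))
rel(*map(float,sys.argv[1:5]))
E
python3 go.py .580 .258 .20 90
```

```text
t=0.1 pose [0.2024 0.6173 0.2387] 161.9 | rel -0.4707 -0.2238 0.0387 turn 71.9 rows>= 12.533549413720122
```

```bash
R="" ; python3 -m handwheel '-0.28 -0.13 0.02 0 0.04;-0.28 -0.13 0.02 0 0.04;-0.28 -0.13 0.02 0 0.04;-0.28 -0.13 0.02 0 0.04;-0.28 -0.13 0.02 0 0.04;-0.28 -0.13 0.02 0 0.04;-0.28 -0.13 0.02 0 0.04;-0.28 -0.13 0.02 0 0.04' 30; python3 go.py .580 .258 .20 90
```

```text
time_s: 0.82
tool_pos: [0.4333, 0.4006, 0.2191]
tool_rot: [-179.9, 0.2, 161.4]
force: [1.6, -0.7, -0.0]
grip_width: 0.0435
grasp_force: 0.0
t=0.8 pose [0.4333 0.4006 0.2191] 161.4 | rel -0.1845 -0.0883 0.0191 turn 71.4 rows>= 9.969898582804419
```

```bash
python3 -m handwheel '-0.1845 -0.0883 0.019 71.4 0.04;-0.1845 -0.0883 0.019 71.4 0.04;-0.1845 -0.0883 0.019 71.4 0.04;-0.1845 -0.0883 0.019 71.4 0.04;-0.1845 -0.0883 0.019 71.4 0.04;-0.1845 -0.0883 0.019 71.4 0.04;-0.1845 -0.0883 0.019 71.4 0.04;-0.1845 -0.0883 0.019 71.4 0.04'; python3 go.py .580 .258 .06 90
```

```text
time_s: 1.48
tool_pos: [0.5763, 0.2643, 0.1999]
tool_rot: [-179.9, 0.0, 104.1]
force: [-0.5, 0.0, 0.2]
grip_width: 0.0398
grasp_force: 0.0
t=1.5 pose [0.5763 0.2643 0.1999] 104.1 | rel -0.0070 0.0021 0.1399 turn 14.1 rows>= 3.358861940504896
```

```bash
python3 -m handwheel '-0.007 0.002 0.04 14 0.04;-0.007 0.002 0.08 14 0.04;-0.007 0.002 0.13 14 0.04;-0.007 0.002 0.13 14 0.04;-0.007 0.002 0.13 14 0.04'; python3 go.py .580 .258 .035 90
```

```text
time_s: 1.9
tool_pos: [0.5767, 0.2582, 0.0669]
tool_rot: [-179.6, 0.2, 90.6]
force: [0.1, -0.0, 0.2]
grip_width: 0.0401
grasp_force: 0.0
t=1.9 pose [0.5767 0.2582 0.0669] 90.6 | rel -0.0002 0.0033 0.0319 turn 0.6 rows>= 0.7687581120480477
```

```bash
python3 -m handwheel '0 0.003 0.02 0 0.04;0 0.003 0.032 0 0.04;0 0.003 0.032 0 0.04;0 0.003 0.032 0 0.005;0 0.003 0.032 0 0.005;0 0.003 0.032 0 0.005;0 0.003 0.032 0 0.005' 30; python3 go.py .580 .258 .24 90
```

```text
time_s: 2.48
tool_pos: [0.5833, 0.2597, 0.0399]
tool_rot: [179.9, -0.1, 90.6]
force: [0.6, 0.2, -0.8]
grip_width: 0.021
grasp_force: 0.0
t=2.5 pose [0.5833 0.2597 0.0399] 90.6 | rel -0.0016 -0.0033 -0.2001 turn 0.6 rows>= 4.798599533763792
```

```bash
python3 -m handwheel '0 0 0 0 0.005;0 0 0 0 0.005;0 0 0 0 0.005;0 0 0 0 0.005;0 0 0 0 0.005'; python3 go.py .580 .258 .24 90
```

```text
time_s: 2.9
tool_pos: [0.5831, 0.2596, 0.0395]
tool_rot: [179.9, -0.0, 90.6]
force: [-0.4, 0.3, 4.8]
grip_width: 0.0137
grasp_force: 30.0
t=2.9 pose [0.5831 0.2596 0.0395] 90.6 | rel -0.0015 -0.0031 -0.2005 turn 0.6 rows>= 4.808477844098063
```

```bash
python3 -m handwheel '0 0 -0.02 0 0.005;0 0 -0.05 0 0.005;0 0 -0.09 0 0.005;0 0 -0.13 0 0.005;-0.03 0 -0.14 0 0.005;-0.07 -0.02 -0.14 0 0.005;-0.11 -0.03 -0.14 0 0.005;-0.15 -0.05 -0.14 0 0.005'; python3 go.py .432 -.170 .17 90.6
```

```text
time_s: 3.57
tool_pos: [0.5362, 0.1117, 0.1782]
tool_rot: [180.0, 0.1, 90.6]
force: [-0.4, -1.6, -0.7]
grip_width: 0.0137
grasp_force: 30.0
t=3.6 pose [0.5362 0.1117 0.1782] 90.6 | rel -0.2807 -0.1069 0.0082 turn -0.0 rows>= 7.205352756226414
```

```bash
python3 -m handwheel '-0.28 -0.107 0 0 0.005;-0.28 -0.107 0 0 0.005;-0.28 -0.107 0 0 0.005;-0.28 -0.107 0 0 0.005;-0.28 -0.107 0 0 0.005;-0.28 -0.107 0 0 0.005;-0.28 -0.107 0 0 0.005;-0.28 -0.107 0 0 0.005'; python3 -m handwheel '0 0 0 0 0.005;0 0 0 0 0.005' >/dev/null; python3 go.py .432 -.170 .12 90.6
python3 - <<'E'
from h import *
for n in("top","side"):
    im=read_camera(n)["color"]
    y,x=(170,320) if n=="top" else (200,280)
    cv2.imwrite(f"pics/p1{n}.png",cv2.resize(im[y:y+150,x:x+200],None,fx=2,fy=2))
a=cv2.imread("pics/p1top.png");b=cv2.imread("pics/p1side.png");cv2.imwrite("pics/p1.png",np.hstack([a,b]))
E
```

```text
time_s: 4.23
tool_pos: [0.4285, -0.1744, 0.1783]
tool_rot: [-179.9, 0.1, 90.0]
force: [-0.4, -0.6, -0.7]
grip_width: 0.0143
grasp_force: 30.0
t=4.4 pose [ 0.4319 -0.1669  0.1782] 90.5 | rel -0.0031 0.0001 0.0582 turn -0.1 rows>= 1.3980918388472194
```

View pics/p1.png

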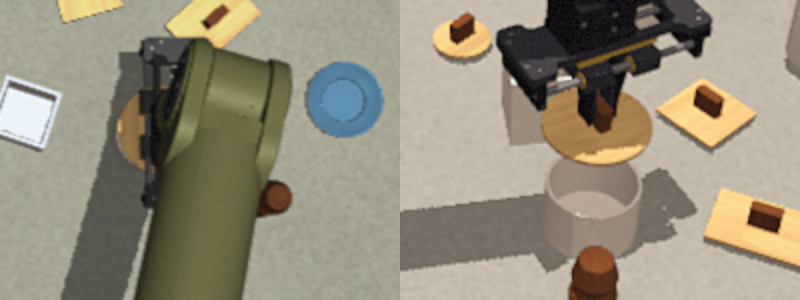

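The large lid is held level over the crock: lid near (597,125) and crock near (592,190) in the side half. Lowering it now.

```bash
python3 -m handwheel '-0.003 0 0.03 0 0.005;-0.003 0 0.055 0 0.005;-0.003 0 0.065 0 0.005;-0.003 0 0.071 0 0.005;-0.003 0 0.0745 0 0.005;-0.003 0 0.0745 0 0.005;-0.003 0 0.0745 0 0.005'; python3 go.py .432 -.170 .1015 90.6
```

```text
time_s: 5.08
tool_pos: [0.4331, -0.1701, 0.1049]
tool_rot: [179.9, 0.0, 90.6]
force: [-0.1, -0.7, -1.1]
grip_width: 0.0138
grasp_force: 30.0
t=5.1 pose [ 0.4331 -0.1701  0.1049] 90.6 | rel 0.0001 -0.0011 0.0034 turn -0.0 rows>= 0.08597784081319226
```

Lowering the last few mm, then releasing and rising.

```bash
python3 -m handwheel '0 0 0.002 0 0.005;0 0 0.003 0 0.005;0 0 0.0035 0 0.005;0 0 0.0035 0 0.005';python3 -m handwheel '0 0 0 0 0.035;0 0 0 0 0.035;0 0 0 0 0.035;0 0 0 0 0.035;0 0 -0.03 0 0.035;0 0 -0.07 0 0.035;0 0 -0.1 0 0.035;0 0 -0.1 0 0.035'; python3 go.py .6373 -.0829 .16 106.1
```

```text
time_s: 5.42
tool_pos: [0.4328, -0.1702, 0.1014]
tool_rot: [179.9, -0.0, 90.6]
force: [-0.8, 1.0, 3.8]
grip_width: 0.014
grasp_force: 30.0
time_s: 6.08
tool_pos: [0.4357, -0.1714, 0.2064]
tool_rot: [179.4, 0.0, 90.5]
force: [1.0, -0.1, 0.6]
grip_width: 0.035
grasp_force: 0.0
t=6.1 pose [ 0.4357 -0.1714  0.2064] 90.5 | rel 0.0866 0.2024 0.0464 turn -15.6 rows>= 5.395684164314599
```

```bash
python3 -m handwheel '0.0866 0.2024 0.046 -15.6 0.035;0.0866 0.2024 0.046 -15.6 0.035;0.0866 0.2024 0.046 -15.6 0.035;0.0866 0.2024 0.046 -15.6 0.035;0.0866 0.2024 0.046 -15.6 0.035;0.0866 0.2024 0.046 -15.6 0.035;0.0866 0.2024 0.046 -15.6 0.035;0.0866 0.2024 0.046 -15.6 0.035'; python3 go.py .6373 -.0829 .037 106.1
python3 - <<'E'
from h import *
im=read_camera("side")["color"]
cv2.imwrite("pics/p2.png",cv2.resize(im[180:400,280:540],None,fx=2.5,fy=2.5))
E
```

```text
time_s: 6.75
tool_pos: [0.6335, -0.0813, 0.153]
tool_rot: [-179.8, 0.0, 106.2]
force: [-0.2, 0.1, -0.4]
grip_width: 0.035
grasp_force: 0.0
t=6.8 pose [ 0.6335 -0.0813  0.153 ] 106.2 | rel -0.0026 0.0032 0.1160 turn 0.1 rows>= 2.7830236858094137
```

View pics/p2.png

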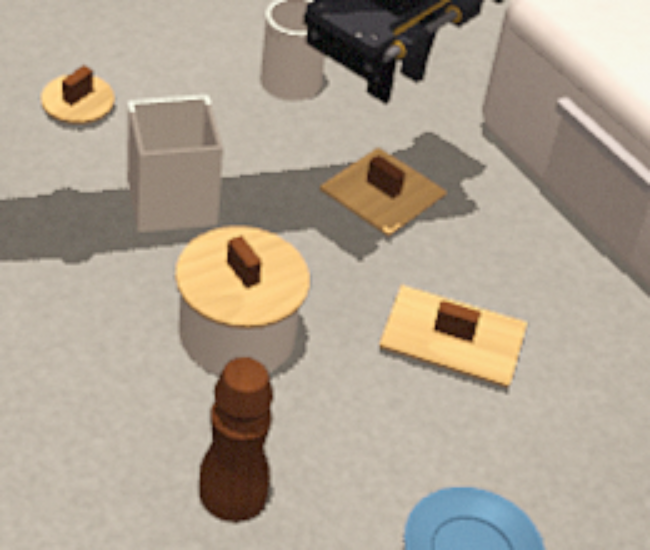

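The large lid sits flat on the crock at crop (243,275), and the gripper is above the square lid at (385,180). Descending and closing on its handle.

```bash
python3 -m handwheel '-0.002 0.002 0.04 0 0.035;-0.002 0.002 0.08 0 0.035;-0.002 0.002 0.105 0 0.035;-0.002 0.002 0.113 0 0.035;-0.002 0.002 0.113 0 0.035;-0.002 0.002 0.113 0 0.035'; python3 go.py .6373 -.0829 .037 106.1;  python3 -m handwheel '0 0 0 0 0.005;0 0 0 0 0.005;0 0 0 0 0.005;0 0 0 0 0.005;0 0 0 0 0.005;0 0 0 0 0.005;0 0 0 0 0.005'; python3 go.py .6373 -.0829 .037 106.1
```

```text
time_s: 7.3
tool_pos: [0.6365, -0.084, 0.0433]
tool_rot: [179.9, 0.0, 106.1]
force: [0.3, -1.1, 0.7]
grip_width: 0.035
grasp_force: 0.0
t=7.3 pose [ 0.6365 -0.084   0.0433] 106.1 | rel 0.0009 0.0010 0.0063 turn -0.0 rows>= 0.15344769728198285
time_s: 7.88
tool_pos: [0.6371, -0.0829, 0.0427]
tool_rot: [179.9, 0.0, 106.2]
force: [-0.4, 1.1, 6.4]
grip_width: 0.0135
grasp_force: 30.0
t=7.9 pose [ 0.6371 -0.0829  0.0427] 106.2 | rel -0.0000 0.0002 0.0057 turn 0.1 rows>= 0.1374584824024926
```

```bash
python3 -m handwheel '0 0 -0.02 0 0.005;0 0 -0.06 0 0.005;0 0 -0.1 0 0.005;0 0 -0.14 0 0.005;0 0 -0.14 0 0.005;0 0 -0.14 0 0.005'; python3 go.py .4576 -.0011 .18 71.9
```

```text
time_s: 8.38
tool_pos: [0.6377, -0.0834, 0.1844]
tool_rot: [179.7, 0.1, 106.1]
force: [-1.1, -0.3, -1.2]
grip_width: 0.0137
grasp_force: 30.0
t=8.4 pose [ 0.6377 -0.0834  0.1844] 106.1 | rel 0.1292 -0.1501 0.0044 turn 34.2 rows>= 4.783430209113054
```

```bash
python3 -m handwheel '0.129 -0.15 0.004 34.2 0.005;0.129 -0.15 0.004 34.2 0.005;0.129 -0.15 0.004 34.2 0.005;0.129 -0.15 0.004 34.2 0.005;0.129 -0.15 0.004 34.2 0.005;0.129 -0.15 0.004 34.2 0.005;0.129 -0.15 0.004 34.2 0.005;0.129 -0.15 0.004 34.2 0.005'; python3 -m handwheel '0 0 0 0 0.005;0 0 0 0 0.005'>/dev/null; python3 go.py .4576 -.0011 .1297 71.9
```

```text
time_s: 9.05
tool_pos: [0.4554, -0.0004, 0.1766]
tool_rot: [-179.9, 0.0, 72.1]
force: [0.9, -0.1, -0.3]
grip_width: 0.0135
grasp_force: 30.0
t=9.2 pose [ 0.4569 -0.0016  0.1772] 71.9 | rel 0.0007 0.0005 0.0475 turn 0.0 rows>= 1.140083604092872
```

```bash
python3 -m handwheel '0.0007 0.0005 0.02 0 0.005;0.0007 0.0005 0.035 0 0.005;0.0007 0.0005 0.042 0 0.005;0.0007 0.0005 0.045 0 0.005;0.0007 0.0005 0.045 0 0.005;0.0007 0.0005 0.045 0 0.005'; python3 go.py .4576 -.0011 .1297 71.9
```

```text
time_s: 9.72
tool_pos: [0.4575, -0.0006, 0.133]
tool_rot: [180.0, 0.0, 71.9]
force: [0.1, -0.1, -0.7]
grip_width: 0.0135
grasp_force: 30.0
t=9.7 pose [ 0.4575 -0.0006  0.133 ] 71.9 | rel -0.0004 0.0002 0.0033 turn 0.0 rows>= 0.07909111508529756
```

```bash
python3 -m handwheel '0 0 0.002 0 0.005;0 0 0.003 0 0.005;0 0 0.0035 0 0.005;0 0 0.0035 0 0.005';python3 -m handwheel '0 0 0 0 0.035;0 0 0 0 0.035;0 0 0 0 0.035;0 0 0 0 0.035;0 0 -0.03 0 0.035;0 0 -0.06 0 0.035;0 0 -0.06 0 0.035;0 0 -0.06 0 0.035'; python3 go.py .5913 -.2576 .17 131
```

```text
time_s: 10.05
tool_pos: [0.4573, -0.0002, 0.1297]
tool_rot: [180.0, -0.0, 72.0]
force: [-1.0, -0.7, 3.0]
grip_width: 0.0135
grasp_force: 30.0
time_s: 10.72
tool_pos: [0.4582, -0.0001, 0.1906]
tool_rot: [179.8, -0.1, 72.0]
force: [0.1, 0.2, -0.0]
grip_width: 0.035
grasp_force: 0.0
t=10.7 pose [ 4.582e-01 -1.000e-04  1.906e-01] 72.0 | rel -0.2036 0.2063 0.0206 turn -59.0 rows>= 8.24545648056139
```

```bash
python3 -m handwheel '-0.2036 0.2063 0.02 -59 0.035;-0.2036 0.2063 0.02 -59 0.035;-0.2036 0.2063 0.02 -59 0.035;-0.2036 0.2063 0.02 -59 0.035;-0.2036 0.2063 0.02 -59 0.035;-0.2036 0.2063 0.02 -59 0.035;-0.2036 0.2063 0.02 -59 0.035;-0.2036 0.2063 0.02 -59 0.035'; python3 -m handwheel '0 0 0 -1.7 0.035;0 0 0 -1.7 0.035'>/dev/null; python3 go.py .5913 -.2576 .040 131
python3 - <<'E'
from h import *
im=read_camera("side")["color"]
cv2.imwrite("pics/p3.png",cv2.resize(im[180:400,280:540],None,fx=2.5,fy=2.5))
E
```

```text
time_s: 11.38
tool_pos: [0.5773, -0.2322, 0.1692]
tool_rot: [-179.9, -0.2, 117.5]
force: [0.6, 0.5, 2.1]
grip_width: 0.035
grasp_force: 0.0
t=11.6 pose [ 0.5756 -0.2353  0.1689] 118.5 | rel -0.0271 0.0031 0.1289 turn -12.5 rows>= 3.1597702471393965
```

View pics/p3.png

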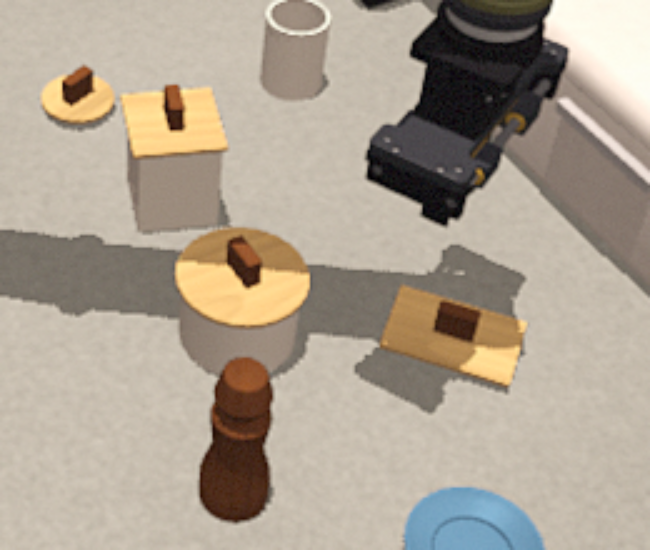

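The square lid is seated flat and lined up with the tin at crop (175,125), and the gripper is above the oblong lid at (455,330). Next is the oblong lid.

```bash
python3 -m handwheel '-0.027 0.003 0.01 -12.5 0.035;-0.027 0.003 0.04 -12.5 0.035;-0.027 0.003 0.08 -12.5 0.035;-0.027 0.003 0.11 -12.5 0.035;-0.027 0.003 0.11 -12.5 0.035;-0.027 0.003 0.11 -12.5 0.035'; python3 go.py .5913 -.2576 .040 131
```

```text
time_s: 12.1
tool_pos: [0.5917, -0.2517, 0.0601]
tool_rot: [-179.9, -0.3, 131.3]
force: [0.1, -0.0, 0.8]
grip_width: 0.0349
grasp_force: 0.0
t=12.1 pose [ 0.5917 -0.2517  0.0601] 131.3 | rel -0.0042 -0.0042 0.0201 turn 0.3 rows>= 0.5029673155461528
```

```bash
python3 -m handwheel '-0.0042 -0.0042 0.005 0.5 0.035;-0.0042 -0.0042 0.02 0.5 0.035;-0.0042 -0.0042 0.02 0.5 0.035;-0.0042 -0.0042 0.02 0.5 0.035'; python3 go.py .5913 -.2576 .040 131;python3 -m handwheel '0 0 0 0 0.005;0 0 0 0 0.005;0 0 0 0 0.005;0 0 0 0 0.005;0 0 0 0 0.005;0 0 0 0 0.005;0 0 0 0 0.005';python3 go.py .5913 -.2576 .040 131
```

```text
time_s: 12.43
tool_pos: [0.5922, -0.26, 0.0414]
tool_rot: [-180.0, -0.1, 130.7]
force: [0.0, 0.2, -0.9]
grip_width: 0.0351
grasp_force: 0.0
t=12.4 pose [ 0.5922 -0.26    0.0414] 130.7 | rel 0.0024 0.0009 0.0014 turn -0.3 rows>= 0.07016924446102732
time_s: 13.02
tool_pos: [0.5927, -0.2601, 0.0417]
tool_rot: [180.0, -0.0, 130.8]
force: [0.4, 0.3, 2.2]
grip_width: 0.0139
grasp_force: 30.0
t=13.0 pose [ 0.5927 -0.2601  0.0417] 130.8 | rel 0.0028 0.0006 0.0017 turn -0.2 rows>= 0.08042444936402159
```

```bash
python3 -m handwheel '0 0 -0.02 0 0.005;0 0 -0.06 0 0.005;0 0 -0.1 0 0.005;0 0 -0.14 0 0.005;0 0 -0.16 0 0.005;0 0 -0.16 0 0.005'; python3 go.py .54 .05 .20 150
```

```text
time_s: 13.52
tool_pos: [0.5948, -0.262, 0.2073]
tool_rot: [179.7, 0.4, 130.7]
force: [0.0, -0.5, -0.0]
grip_width: 0.0137
grasp_force: 30.0
t=13.5 pose [ 0.5948 -0.262   0.2073] 130.7 | rel 0.2722 0.1621 0.0073 turn -19.3 rows>= 7.599167269228619
```

```bash
python3 -m handwheel '0.272 0.162 0.007 -30 0.005;0.272 0.162 0.007 -30 0.005;0.272 0.162 0.007 -30 0.005;0.272 0.162 0.007 -30 0.005;0.272 0.162 0.007 -30 0.005;0.272 0.162 0.007 -30 0.005;0.272 0.162 0.007 -30 0.005;0.272 0.162 0.007 -30 0.005'; python3 go.py .346 .326 .19 215
```

```text
time_s: 14.18
tool_pos: [0.5355, 0.0572, 0.1931]
tool_rot: [179.9, -0.2, 161.1]
force: [1.2, 0.4, -0.6]
grip_width: 0.0137
grasp_force: 30.0
t=14.2 pose [0.5355 0.0572 0.1931] 161.1 | rel 0.2665 0.1927 0.0031 turn -53.9 rows>= 7.887050487362844
```

```bash
python3 -m handwheel '0.2665 0.1927 0.003 -53.9 0.005;0.2665 0.1927 0.003 -53.9 0.005;0.2665 0.1927 0.003 -53.9 0.005;0.2665 0.1927 0.003 -53.9 0.005;0.2665 0.1927 0.003 -53.9 0.005;0.2665 0.1927 0.003 -53.9 0.005;0.2665 0.1927 0.003 -53.9 0.005;0.2665 0.1927 0.003 -53.9 0.005';python3 -m handwheel '0 0 0 0 0.005;0 0 0 0 0.005' >/dev/null; python3 go.py .346 .326 .0937 215
```

```text
time_s: 14.85
tool_pos: [0.3469, 0.3228, 0.1907]
tool_rot: [179.9, -0.1, -144.9]
force: [0.6, 0.6, -0.8]
grip_width: 0.014
grasp_force: 30.0
t=15.0 pose [0.3473 0.3227 0.1905] -145.0 | rel -0.0008 0.0035 0.0968 turn -0.0 rows>= 2.322637194917642
```

```bash
python3 -m handwheel '-0.001 0.0035 0.03 0 0.005;-0.001 0.0035 0.06 0 0.005;-0.001 0.0035 0.08 0 0.005;-0.001 0.0035 0.088 0 0.005;-0.001 0.0035 0.093 0 0.005;-0.001 0.0035 0.093 0 0.005;-0.001 0.0035 0.093 0 0.005'; python3 go.py .346 .326 .0937 215
```

```text
time_s: 15.6
tool_pos: [0.3492, 0.3249, 0.0996]
tool_rot: [180.0, 0.0, -145.4]
force: [0.7, 1.2, -0.2]
grip_width: 0.0137
grasp_force: 30.0
t=15.6 pose [0.3492 0.3249 0.0996] -145.4 | rel 0.0020 0.0027 0.0059 turn -0.4 rows>= 0.16173902139656984
```

Run:
```python
from h import *
im=read_camera("side")["color"]
cv2.imwrite("pics/p4.png",cv2.resize(im[120:260,160:380],None,fx=3,fy=3))
```

```text
(no output)
```

View pics/p4.png

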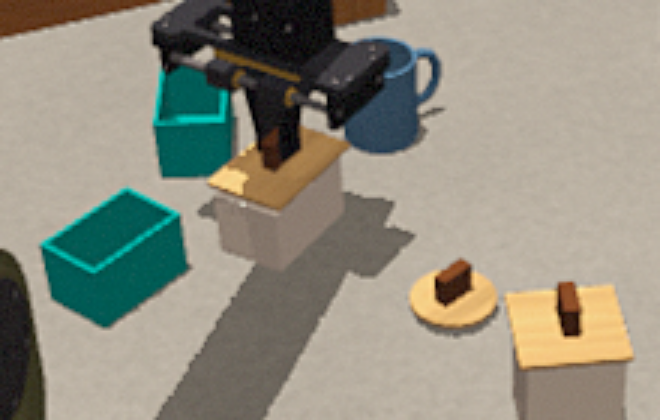

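The oblong lid is lined up over the white dish at crop (280,170). Correcting about 3 mm and lowering.

```bash
python3 -m handwheel '0.002 0.0025 0 0 0.005;0.002 0.0025 0.002 0 0.005;0.002 0.0025 0.004 0 0.005;0.002 0.0025 0.0055 0 0.005;0.002 0.0025 0.006 0 0.005;0.002 0.0025 0.006 0 0.005'; python3 go.py .346 .326 .0937 215
```

```text
time_s: 16.15
tool_pos: [0.3452, 0.3261, 0.0936]
tool_rot: [179.9, -0.0, -145.3]
force: [-1.2, -1.5, 5.1]
grip_width: 0.0139
grasp_force: 30.0
t=16.1 pose [0.3452 0.3261 0.0936] -145.3 | rel -0.0006 -0.0005 -0.0001 turn -0.3 rows>= 0.04675930622451558
```

Contact at the expected height. Releasing and going for the small lid.

```bash
python3 -m handwheel '0 0 0 0 0.035;0 0 0 0 0.035;0 0 0 0 0.035;0 0 0 0 0.035;0 0 -0.03 0 0.035;0 0 -0.06 0 0.035;0 0 -0.08 0 0.035;0 0 -0.08 0 0.035'; python3 go.py .4355 .160 .15 204
```

```text
time_s: 16.82
tool_pos: [0.3473, 0.3279, 0.1772]
tool_rot: [179.8, 0.4, -145.3]
force: [0.6, 1.0, 0.0]
grip_width: 0.0347
grasp_force: 0.0
t=16.8 pose [0.3473 0.3279 0.1772] -145.3 | rel 0.0229 -0.1883 0.0272 turn 10.7 rows>= 4.594438309772418
```

```bash
python3 -m handwheel '0.023 -0.188 0.027 10.7 0.035;0.023 -0.188 0.027 10.7 0.035;0.023 -0.188 0.027 10.7 0.035;0.023 -0.188 0.027 10.7 0.035;0.023 -0.188 0.027 10.7 0.035;0.023 -0.188 0.027 10.7 0.035;0.023 -0.188 0.027 10.7 0.035'; python3 go.py .4355 .160 .040 204
python3 - <<'E'
from h import *
im=read_camera("side")["color"]
cv2.imwrite("pics/p5.png",cv2.resize(im[120:260,160:380],None,fx=3,fy=3))
E
```

```text
time_s: 17.4
tool_pos: [0.4332, 0.1566, 0.1448]
tool_rot: [180.0, -0.1, -156.3]
force: [-0.9, -0.3, -0.7]
grip_width: 0.0349
grasp_force: 0.0
t=17.4 pose [0.4332 0.1566 0.1448] -156.3 | rel -0.0034 0.0022 0.1048 turn -0.3 rows>= 2.515037185960111
```

View pics/p5.png

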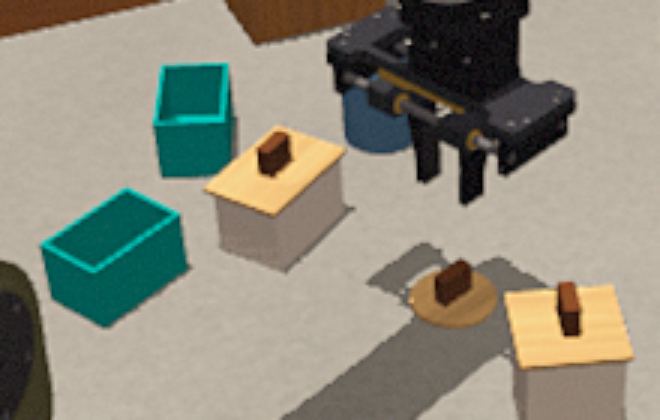

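The oblong lid sits flat and square on the dish at crop (275,170), and the gripper is above the small lid at (453,290). The gripper body would end close to a corner of the tin's lid, so I'll grip slightly higher and at a smaller yaw.

```bash
python3 -m handwheel '-0.003 0.001 0.02 4 0.035;-0.003 0.001 0.05 4 0.035;-0.003 0.001 0.07 4 0.035;-0.003 0.001 0.07 4 0.035;-0.003 0.001 0.07 4 0.035'; python3 go.py .4355 .160 .047 200
```

```text
time_s: 17.87
tool_pos: [0.4342, 0.1613, 0.075]
tool_rot: [180.0, -0.2, -159.9]
force: [-0.0, 0.2, 0.2]
grip_width: 0.0348
grasp_force: 0.0
t=17.9 pose [0.4342 0.1613 0.075 ] -159.9 | rel -0.0008 -0.0016 0.0280 turn 0.1 rows>= 0.6717413843126766
```

```bash
python3 -m handwheel '-0.001 -0.002 0.012 0 0.035;-0.001 -0.002 0.024 0 0.035;-0.001 -0.002 0.028 0 0.035;-0.001 -0.002 0.028 0 0.035'; python3 go.py .4355 .160 .047 200;  python3 -m handwheel '0 0 0 0 0.005;0 0 0 0 0.005;0 0 0 0 0.005;0 0 0 0 0.005;0 0 0 0 0.005;0 0 0 0 0.005;0 0 0 0 0.005'; python3 go.py .4355 .160 .047 200
```

```text
time_s: 18.2
tool_pos: [0.437, 0.1594, 0.0481]
tool_rot: [180.0, -0.0, -160.0]
force: [0.4, -0.4, -0.9]
grip_width: 0.0352
grasp_force: 0.0
t=18.2 pose [0.437  0.1594 0.0481] -160.0 | rel 0.0013 0.0011 0.0011 turn 0.0 rows>= 0.046928725155026614
time_s: 18.78
tool_pos: [0.4376, 0.1591, 0.0481]
tool_rot: [179.9, 0.0, -160.0]
force: [-1.0, 0.3, 3.8]
grip_width: 0.0138
grasp_force: 30.0
t=18.8 pose [0.4376 0.1591 0.0481] -160.0 | rel 0.0017 0.0016 0.0011 turn -0.0 rows>= 0.0613274658345472
```

```bash
python3 -m handwheel '0 0 -0.02 0 0.005;0 0 -0.06 0 0.005;0 0 -0.1 0 0.005;0 0 -0.13 0 0.005;0 0 -0.13 0 0.005;0 0 -0.13 0 0.005'; python3 go.py .654 .105 .178 190
```

```text
time_s: 19.28
tool_pos: [0.4382, 0.159, 0.1792]
tool_rot: [179.9, 0.2, -160.0]
force: [-0.7, 0.7, -1.3]
grip_width: 0.0134
grasp_force: 30.0
t=19.3 pose [0.4382 0.159  0.1792] -160.0 | rel -0.1844 -0.1245 0.0012 turn 10.0 rows>= 5.335630585660125
```

```bash
python3 -m handwheel '-0.184 -0.1245 0 10 0.005;-0.184 -0.1245 0 10 0.005;-0.184 -0.1245 0 10 0.005;-0.184 -0.1245 0 10 0.005;-0.184 -0.1245 0 10 0.005;-0.184 -0.1245 0 10 0.005;-0.184 -0.1245 0 10 0.005;-0.184 -0.1245 0 10 0.005'; python3 -m handwheel '0 0 0 0 0.005;0 0 0 0 0.005' >/dev/null; python3 go.py .654 .105 .1251 190
python3 - <<'E'
from h import *
im=read_camera("side")["color"]
cv2.imwrite("pics/p6.png",cv2.resize(im[100:260,300:500],None,fx=3,fy=3))
E
```

```text
time_s: 19.95
tool_pos: [0.6515, 0.1034, 0.1744]
tool_rot: [-180.0, -0.3, -170.1]
force: [-0.4, 0.5, -0.9]
grip_width: 0.0136
grasp_force: 30.0
t=20.1 pose [0.6511 0.1054 0.1768] -170.0 | rel -0.0028 -0.0009 0.0517 turn 0.0 rows>= 1.2415107918218635
```

View pics/p6.png

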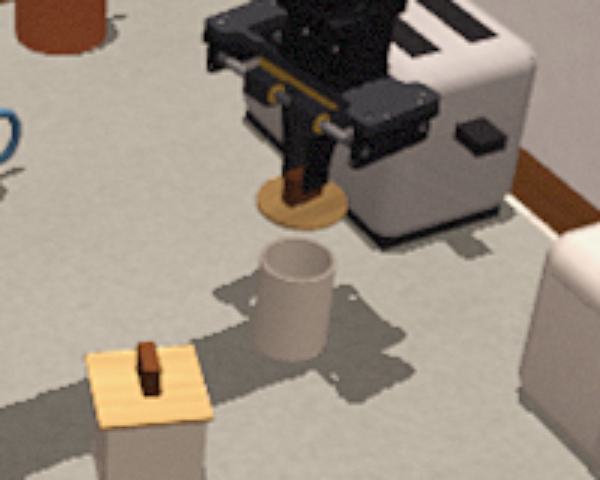

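The small lid is level over the jar: lid at (303,200), jar mouth at (297,260). Lowering it.

```bash
python3 -m handwheel '-0.002 -0.001 0.02 0 0.005;-0.002 -0.001 0.038 0 0.005;-0.002 -0.001 0.045 0 0.005;-0.002 -0.001 0.049 0 0.005;-0.002 -0.001 0.049 0 0.005;-0.002 -0.001 0.049 0 0.005'; python3 go.py .654 .105 .1251 190
```

```text
time_s: 20.67
tool_pos: [0.655, 0.1041, 0.1293]
tool_rot: [180.0, 0.0, -170.0]
force: [0.6, -0.2, -0.4]
grip_width: 0.0136
grasp_force: 30.0
t=20.7 pose [0.655  0.1041 0.1293] -170.0 | rel 0.0008 0.0010 0.0042 turn -0.0 rows>= 0.10620124511361372
```

```bash
python3 -m handwheel '0 0 0.002 0 0.005;0 0 0.003 0 0.005;0 0 0.0042 0 0.005;0 0 0.0042 0 0.005';python3 -m handwheel '0 0 0 0 0.035;0 0 0 0 0.035;0 0 0 0 0.035;0 0 0 0 0.035;0 0 -0.03 0 0.035;0 0 -0.07 0 0.035;0 0 -0.1 0 0.035;0 0 -0.1 0 0.035'; python3 go.py .50 .45 .24 180
```

```text
time_s: 21.0
tool_pos: [0.6553, 0.104, 0.1252]
tool_rot: [180.0, 0.0, -170.0]
force: [-1.0, -0.1, 2.4]
grip_width: 0.0134
grasp_force: 30.0
time_s: 21.67
tool_pos: [0.6584, 0.1037, 0.2319]
tool_rot: [179.9, 0.6, -170.1]
force: [0.1, 0.4, 0.3]
grip_width: 0.0345
grasp_force: 0.0
t=21.7 pose [0.6584 0.1037 0.2319] -170.1 | rel 0.0962 0.3685 -0.0081 turn 9.9 rows>= 9.134563819857778
```

```bash
python3 -m handwheel '0.09 0.3 -0.01 0 0.035;0.09 0.3 -0.01 0 0.035;0.09 0.3 -0.01 0 0.035;0.09 0.3 -0.01 0 0.035;0.09 0.3 -0.01 0 0.035;0.09 0.3 -0.01 0 0.035;0.09 0.3 -0.01 0 0.035;0.09 0.3 -0.01 0 0.035'
python3 - <<'E'
from h import *
cv2.imwrite("pics/e.png",cv2.resize(read_camera("side")["color"],(800,600)))
r=read_camera("top")["color"];cv2.imwrite("pics/et.png",cv2.resize(r[120:310,140:470],None,fx=2.4,fy=2.4))
E
```

```text
time_s: 22.33
tool_pos: [0.5101, 0.3901, 0.2341]
tool_rot: [179.8, -0.1, -169.6]
force: [0.2, 0.7, 0.0]
grip_width: 0.035
grasp_force: 0.0
```

View pics/e.png

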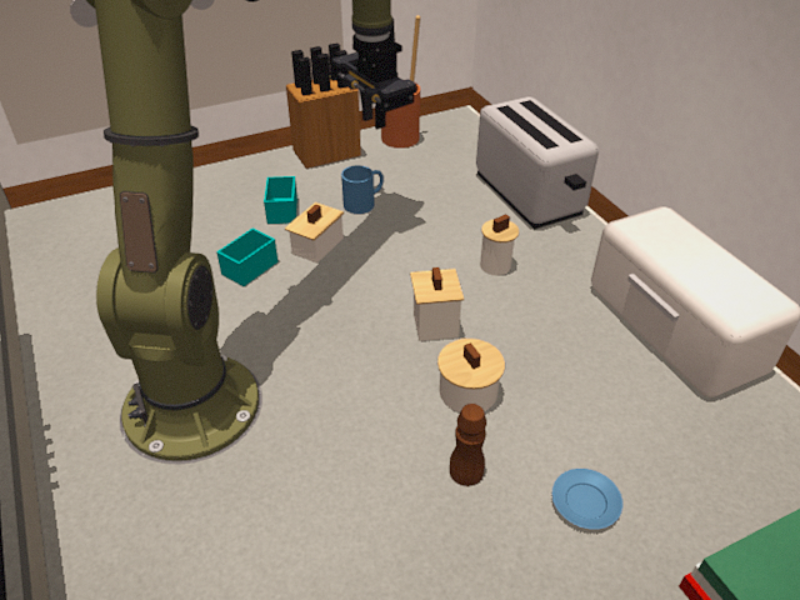

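View pics/et.png

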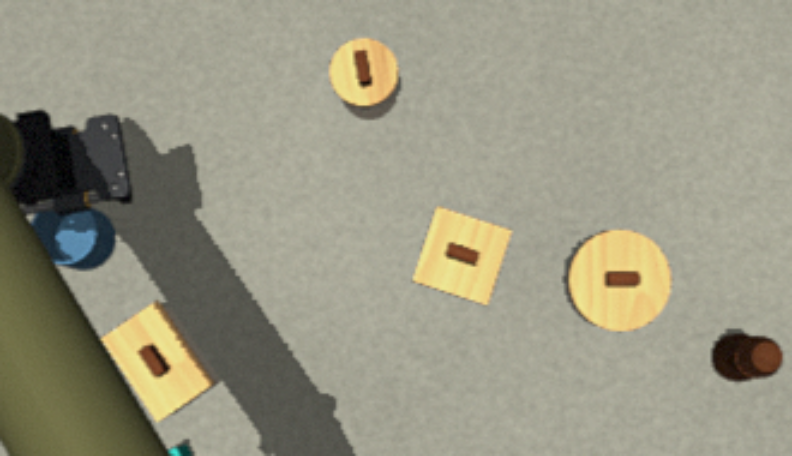

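All four lids sit flat on their own containers: small (500,228), square (437,285), large (471,362), oblong (315,220) in the side view. The mug and mill are standing and the gripper is clear. Handing the job in.

```bash
python3 -m handwheel '0 0 0 0 0.035;0 0 0 0 0.035;0 0 0 0 0.035'; python3 -c "from cell import env;print(env.sign_off())"
```

```text
time_s: 22.68
tool_pos: [0.5156, 0.3816, 0.2344]
tool_rot: [-180.0, -0.0, -170.2]
force: [0.5, 0.4, -0.8]
grip_width: 0.0349
grasp_force: 0.0
the job is handed in; nothing more can be done
None
```

All four lids are on their matching containers, flat and lined up in the final pictures, with the mug and mill still standing; I handed the job in at about 23 s, and sign-off returned no verdict.

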